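# Set the flatted sleeve flat-up in the clamping block

### The job

One of the two round metal sleeves lying in the grey rack has a flat milled on its side. Take that one and lay it in the groove of the dark clamping block, about centred along the groove, with its flat facing straight up, ready for the clamp screw. Leave the plain sleeve where it lies in the rack.

Things in the scene. Friction and masses are not known exactly. Their poses are not given: they have to be found in the camera images.
- flat_sleeve_centre (a point): Centre, on the axis, of the loose aluminium sleeve with the flat: 40 mm round, 56 mm long, lying level, about 0.2 kg. y = its axis, z = outward normal of the flat (30 x 30 mm, mid-length, 13 mm from the axis, dark dimple in it; ends stay round). At the start the flat leans 45 degrees from up, towards the robot. Its end faces are free to pinch and overhang the V-block 8 mm each.
- plain_sleeve_centre (a point): Centre, on the axis, of the other aluminium sleeve: same size, 40 mm round and 56 mm long, but fully round with no flat. y is its axis. It stays in the rack.
- rack: Fixed grey plastic rack: base plate 80 x 190 x 8 mm, V-blocks at y = -65 and +65 mm (each 70 mm in x, 40 mm in y, top at z = 51 mm). Origin at the centre of the underside, z up, y along the 90 degree grooves. A sleeve lying in a groove has its axis along y, 55 mm up. Which sleeve lies in which V-block varies.
- clamp_block: Fixed dark steel block: a V-block (70 mm in x, 40 mm in y, top at z = 51 mm) on a base plate 112 x 56 x 8 mm with studs 24 mm high at x = -46 and 46 mm. Origin at the centre of the underside, z up, y along the 90 degree groove, open at both ends. A seated sleeve has its axis along y at x = 0, z = 55 mm; centred, it overhangs 8 mm at each end. Either end may point to +y.

How it is judged:
By the outcome, as a careful person would: the job done as asked, in the order asked, and still so for the second after the job is handed in, with the robot touching nothing.
It also fails if it takes over 32 s, if anything falls off the work surface, if the arm or the gripper's body presses on something with over 40 N, if the wrist force passes 120 N, or if a joint passes its speed limit or range.

### The arm

A 6-joint arm with a two-finger parallel gripper is mounted at the origin on a cart in front of the work surface, level with it; the furniture and walls round the work are solid. World frame = base frame: x ahead of the robot, y to its left, z up, the work surface at z = 0. Lengths are in m, angles in rad, forces in N, time in s.
With the tool pointing down it reaches from about 0.3 to 0.85 m from the base axis. Payload 5.4 kg.
Tool frame: the origin (TCP) lies on the centre line of the jaws, within the pads' length; the fingertips stand 8 mm ahead of it and the grasp point (between the pads) lies 11 mm behind it (r.tcp_to_tips is the distance from the TCP to the fingertips, in m); z points along the fingers, y is the line along which they close (so a half turn about z gives the same grasp; the last joint's range is limited). The gripper opens to 85 mm and grips with 20 to 120 N. Pads are 22 mm wide; open, the fingers measure 114 mm over their backs; the gripper's body (76 mm by 85 mm) begins 54 mm behind the grasp point. The pads swing forward as they close: fully open they stand 13 mm farther back than shut.
Start: joints at [1.064, 0.158, 1.597, -0, 1.386, -0.21], TCP at [0.168, 0.55, 0.239] pointing down, gripper open.
Joint ranges: [-2.91, 2.91], [-0.94, 2.29], [0.18, 2.7], [-1.29, 4.43], [0.17, 2.64], [-3, 3]. Speed limits (rad/s): [2.57, 2.57, 3.14, 3.14, 3.14, 3.14].

### API

Orientations are given as a unit quaternion [w, x, y, z].
In Python, from plant import r gives the robot as it stands.
- The arm moves only by the tool send_rows, never from a script. Its argument "series" is a list of rows, each a list of 3 entries, a list of its own where there are three numbers: the shift along the tool's x, y, z in units of 400 mm (1.0 is 400 mm), then the turn, a rotation vector about the tool's x, y, z in units of 360 degrees (1.0 is 360 degrees), then the finger opening in mm, from 0 to 85.4. A call has 1 to 8 rows; each row is the pose to reach, as a shift and turn from the pose commanded when the call began, along the tool's axes at that moment, turning the shorter way round; what a row does not reach only later rows make up. A row lasts 1/10 s, in which the tool goes at most 50 mm and 8.59 degrees, less where a joint would pass 70% of its speed; a pose out of reach is approached as far as the arm can. A call with a number of a shift or a turn outside -1 to 1 is refused whole. A call with a gripper value outside its range is refused whole. The fingers move at their own pace and stop on an object; "squeeze" is the grip in N (left out, the last holds). Time passes only in rows, so rows that repeat a pose let the fingers close. It gives the time, the measured TCP pose, the force, the opening and the grip force at its end, in the units of the state.
- r.get_obs(): the state, without advancing time (a new reading comes with each control period).
- r.capture(name): name is "side" or "top"; returns a dict with "color" (384x512x3 uint8, red, green, blue), "depth" (384x512 float32, m along the optical axis (not along the pixel's ray), 0 where there is no reading), "K" (3x3 intrinsics, pixels), "pose" (4x4, takes a point from camera to world coordinates). Camera axes: x right, y up, looking along -z (the intrinsics and any distortion apply to the point x, -y, -z); pixel columns grow to the right and rows downward; lengths in m; the calibration is good to about 2 mm. A picture is of the moment at which its call begins.
- r.job_done(): hands the job in; it is judged then, once.
Trained networks look in the newest picture that a camera, given by its name, has taken for a name from the list of things; names that differ only in an ending like _2 or _b are one class to them, and where a whole thing is asked for, a point or a joint stands for the part that bears it (a point fixed in the world has none). Each returns a list of dicts, best first, with "p" (0 to 1); they miss things now and then, are a little off and sometimes report something else, mostly with a low value. They report only what shows in the picture. A call takes as long as a camera call.
- r.trace(camera, target): "pixels" (384x512 bool, what is visible of it) and "xy" ([column, row] in pixels, amid what is visible of it).
The state is a dict: "time": time; "joint_positions": joint angles; "joint_vel": joint speeds; "joint_efforts": joint torques, N m; "ee_pos": TCP position; "orientation": TCP orientation; "ft_force": force on the tool from outside, world axes, zero at the start; "ft_torque": the same for the moment, N m; "finger_gap": finger opening in m; "grasp_force": force on a finger pad.
Only numpy, scipy, OpenCV 4.12 (cv2) and the standard library are available. Lean on these libraries where they do the work, as an engineer would, in place of code of your own. Each camera call takes 0.05 s, during which the arm holds its last target. There are 200 camera calls.

## Working session

There is one attempt and no reset: what is moved stays moved. The work goes in short steps, Python scripts to look and compute and a tool call to move; the robot and the scene stay as the last step left them, time stands still between calls to the robot, and variables do not carry over. Pictures are saved under pics/ and viewed, at most 10 in all, crops included, and the job is handed in when it is done.

Besides the shell and the picture viewer there is one more tool, called after "Emit:" as name(argument=value, ...) on one line, values as JSON. send_rows: Moves the arm, as the interface text tells. Shifts and turns lie within -1 to 1; 1 stands for 400 mm of shift or 360 degrees of turn. Its arguments: {"type":"object","properties":{"series":{"type":"array","items":{"type":"array"}},"squeeze":{"type":"number"}},"required":["series"]}

```bash
mkdir -p pics; ls
cat > h.py <<'E'
import numpy as np, cv2
from plant import r
def cloud(c):
    d=c["depth"]; v,u=np.indices(d.shape); K=c["K"]
    x=(u-K[0,2])/K[0,0]*d; y=(v-K[1,2])/K[1,1]*d
    P=np.stack([x,-y,-d],-1)@c["pose"][:3,:3].T+c["pose"][:3,3]
    P[d==0]=np.nan
    return P
E
python3 - <<'E'
from h import *
np.set_printoptions(precision=4,suppress=True)
print(r.get_obs())
for n in ("side","top"):
    c=r.capture(n); P=cloud(c)
    cv2.imwrite(f"pics/{n}0.png",c["color"][...,::-1]); print(n,c["K"],c["pose"],sorted(c))
    for t in ("flat_sleeve_centre","plain_sleeve_centre","rack","clamp_block"):
        for o in r.trace(n,t)[:3]:
            m=o["pixels"]; q=P[m]; q=q[~np.isnan(q[:,0])]
            print(t,round(o["p"],2),np.round(o["xy"]),m.sum(),np.median(q,0),np.percentile(q,2,0),np.percentile(q,98,0))
E
```

```text
pics
{'time': 0.0, 'joint_positions': array([ 1.0639,  0.159 ,  1.5982,  0.    ,  1.3862, -0.2101]), 'joint_vel': array([ 0.0008, -0.0007, -0.0002, -0.0019,  0.0008,  0.0008]), 'joint_efforts': array([  0.0003, -39.6002, -33.1432,  -0.0004,   0.0083,   0.    ]), 'ee_pos': array([0.1679, 0.5493, 0.2383]), 'orientation': array([-0.0003,  0.1479,  0.989 , -0.0009]), 'ft_force': array([ 0.2276, -0.2602,  0.0308]), 'ft_torque': array([-0.0394,  0.0281,  0.0061]), 'grasp_force': 0.0, 'finger_gap': 0.08542263646492196}
side [[429.4598   0.     262.0105]
 [  0.     429.4598 190.3724]
 [  0.       0.       1.    ]] [[-0.9828  0.1027 -0.1532  0.3591]
 [-0.1841 -0.5947  0.7826  0.7114]
 [-0.0107  0.7974  0.6034  0.6142]
 [ 0.      0.      0.      1.    ]] ['K', 'color', 'depth', 'pose']
flat_sleeve_centre 0.98 [249. 227.] 631 [0.4963 0.1319 0.0658] [0.4789 0.0884 0.0394] [0.5157 0.1441 0.0744]
plain_sleeve_centre 0.58 [241. 284.] 850 [0.4821 0.2571 0.0688] [0.4644 0.2179 0.0403] [0.5022 0.272  0.0751]
rack 0.75 [256. 277.] 2552 [0.4787 0.1908 0.0146] [0.4468 0.1024 0.0034] [0.5304 0.2743 0.0519]
clamp_block 0.95 [298. 153.] 867 [ 0.4451 -0.2369  0.021 ] [ 0.3933 -0.2716  0.0005] [ 0.4978 -0.21    0.0504]
top [[443.6411   0.     258.3594]
 [  0.     443.6411 189.73  ]
 [  0.       0.       1.    ]] [[-0.0176  0.9928 -0.1183  0.3876]
 [-0.9996 -0.0202 -0.0208 -0.004 ]
 [-0.023   0.1179  0.9928  1.0008]
 [ 0.      0.      0.      1.    ]] ['K', 'color', 'depth', 'pose']
flat_sleeve_centre 0.6 [210. 192.] 495 [0.4982 0.1111 0.0677] [0.4807 0.0844 0.0498] [0.5186 0.1392 0.0743]
plain_sleeve_centre 0.79 [156. 197.] 538 [0.4848 0.2371 0.0686] [0.466  0.2119 0.0411] [0.5051 0.2664 0.0746]
rack 0.81 [187. 198.] 1891 [0.4838 0.1809 0.0071] [0.4505 0.0891 0.0029] [0.5334 0.2536 0.0509]
clamp_block 0.88 [382. 211.] 1349 [ 0.4489 -0.2465  0.0228] [ 0.3974 -0.2891 -0.0009] [ 0.5048 -0.2133  0.0507]
```

Run:
```python
import cv2,numpy as np
a=cv2.imread("pics/side0.png");b=cv2.imread("pics/top0.png")
cv2.imwrite("pics/both0.png",np.vstack([cv2.resize(a[100:340,130:450],(800,600))[:300*2:1][:, :],])) 
t=cv2.resize(b[120:280,100:450],None,fx=2.2,fy=2.2,interpolation=3); cv2.imwrite("pics/topc.png",t)
```

```text
(no output)
```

View pics/both0.png

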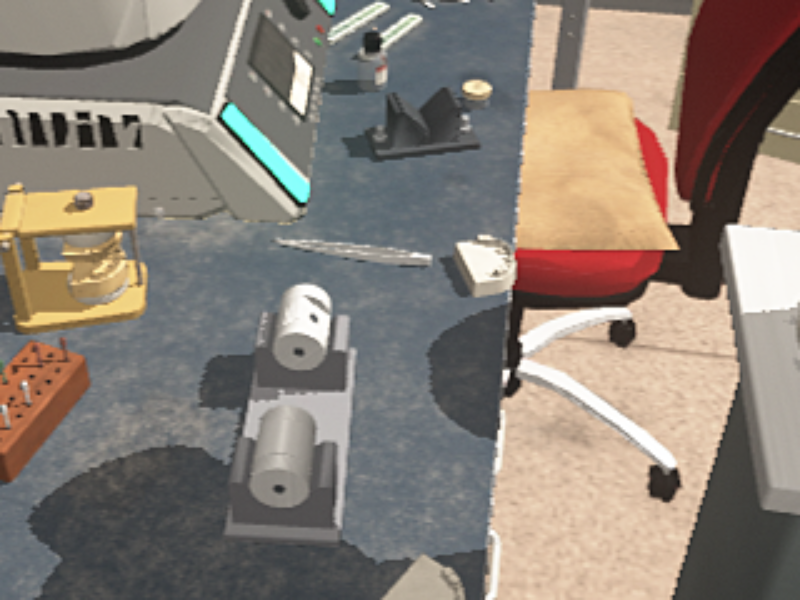

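View pics/topc.png

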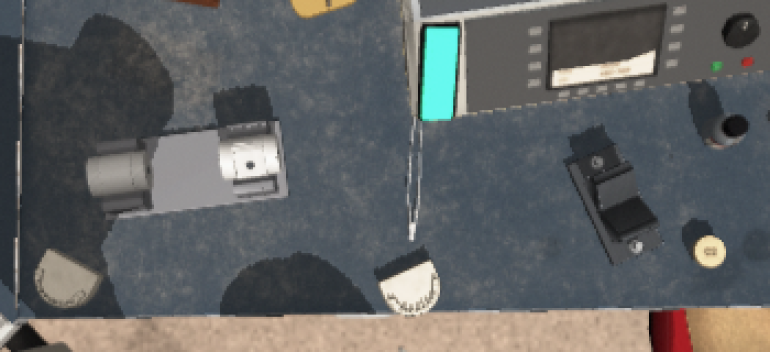

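View pics/side0.png

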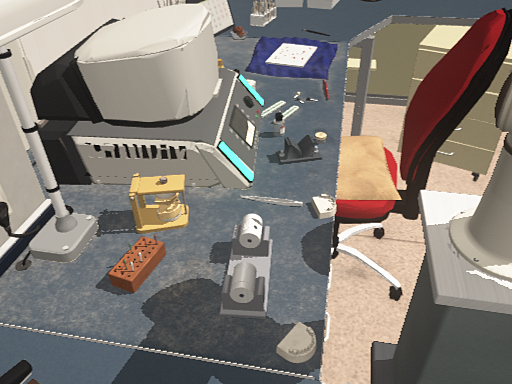

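The side view shows the flat sleeve with its dimple at (249,227), the plain sleeve at (241,284) and the clamp at (298,153). The top view agrees. The flat faces the robot, so a grasp along the flat's normal lets me place with the tool vertical.

```bash
cat > fit.py <<'E'
from h import *
from scipy.optimize import least_squares
np.set_printoptions(precision=4,suppress=True)
def pts(n,t,c,P,grow=0):
    m=r.trace(n,t)[0]["pixels"].astype(np.uint8)
    if grow: m=cv2.dilate(m,np.ones((grow,grow)))
    q=P[m>0]; return q[~np.isnan(q[:,0])]
S={}
for n in ("side","top"):
    c=r.capture(n);P=cloud(c)
    for t in ("flat_sleeve_centre","plain_sleeve_centre","clamp_block"): S[n,t]=pts(n,t,c,P,5 if t[0]=="c" else 0)
    S[n,"all"]=P.reshape(-1,3)
def cyl(q,c0):
    def f(p):
        x=(q[:,0]-p[0])*np.cos(p[1])+(q[:,1]-c0[1])*np.sin(p[1]); return np.hypot(x,q[:,2]-p[2])-.02
    s=least_squares(f,[c0[0],.1,.055],loss="soft_l1",f_scale=.001); return s.x,f(s.x)
def loc(q,c,yaw):
    d=q[:,:2]-c; return np.c_[d[:,0]*np.cos(yaw)+d[:,1]*np.sin(yaw),-d[:,0]*np.sin(yaw)+d[:,1]*np.cos(yaw),q[:,2]]
for t,c0 in (("flat_sleeve_centre",(.498,.113)),("plain_sleeve_centre",(.484,.24))):
    for n in ("side","top","both"):
        q=S[n,t] if n!="both" else np.vstack([S["side",t],S["top",t]])
        p,res=cyl(q,c0); L=loc(q,[p[0],c0[1]],p[1]); L=L[np.abs(res)<.004]
        print(t,n,"x,yaw,z",p,"axial",np.percentile(L[:,1],[1,3,97,99]),"res",np.median(abs(res)))
        if t[0]=="f":
            e=np.abs(L[:,1]-np.mean(np.percentile(L[:,1],[1,99])))<.012; M=loc(q,[p[0],c0[1]],p[1]); M=M[abs(M[:,1])<.011]; 
            a=np.degrees(np.arctan2(M[:,0],M[:,2]-p[2])); R=np.hypot(M[:,0],M[:,2]-p[2])
            print([(k,round(1e3*np.median(R[abs(a-k)<6]),1)) for k in range(-90,60,12) if (abs(a-k)<6).any()])
for n in ("side","top","both"):
    q=S[n,"clamp_block"] if n!="both" else np.vstack([S["side","clamp_block"],S["top","clamp_block"]])
    b=q[(q[:,2]>.004)&(q[:,2]<.06)]; rc=cv2.minAreaRect(b[:,:2].astype(np.float32)*1000); print(n,"rect",rc)
    for y0 in (.4,.6):
        best=None
        c=np.array([.4489,-.2465])
        for sgn in (1,-1):
            def g(p):
                L=loc(q,[p[0],c[1]],p[1]); k=(abs(L[:,0])<.05)
                return L,np.where((q[:,2]>.029)&(q[:,2]<.049)&(abs(L[:,0])<.024),.0267+abs(L[:,0])+p[2]-q[:,2],0.)
            s=least_squares(lambda p:np.clip(g(p)[1],-.01,.01),[c[0],sgn*y0,0],loss="soft_l1",f_scale=.001,diff_step=1e-3)
            L,e=g(s.x);k=e!=0;print(" V",sgn*y0,s.x,"cost",s.cost*1e6,k.sum(),np.median(abs(e[k])) if k.any() else None, np.percentile(L[k,1],[2,98]) if k.any() else None)
A=np.vstack([S["side","all"],S["top","all"]])
for y in np.arange(-.4,.26,.05):
    m=(abs(A[:,1]-y)<.025)&(A[:,0]>.35)&(A[:,0]<.9)
    print(round(y,2),[(h,round(A[m&(A[:,2]>h)][:,0].min(),3) if (m&(A[:,2]>h)).any() else None) for h in (.06,.1,.2,.3)])
E
python3 fit.py
```

```text
flat_sleeve_centre side x,yaw,z [0.5004 0.1434 0.053 ] axial [-0.0245 -0.0231  0.0301  0.0309] res 0.002055680552985561
[(-90, np.float64(20.6)), (-78, np.float64(17.9)), (-66, np.float64(16.3)), (-54, np.float64(15.4)), (-42, np.float64(15.4)), (-30, np.float64(15.5)), (-18, np.float64(16.2)), (-6, np.float64(19.3)), (6, np.float64(20.8)), (18, np.float64(20.5)), (30, np.float64(20.3)), (42, np.float64(19.5)), (54, np.float64(19.1))]
flat_sleeve_centre top x,yaw,z [0.503  0.0868 0.0512] axial [-0.0279 -0.0271  0.0237  0.0257] res 0.0015714324115732176
[(-90, np.float64(20.4)), (-78, np.float64(19.2)), (-66, np.float64(17.3)), (-54, np.float64(16.0)), (-42, np.float64(15.7)), (-30, np.float64(15.5)), (-18, np.float64(17.2)), (-6, np.float64(21.1)), (6, np.float64(20.5)), (18, np.float64(20.6)), (30, np.float64(19.7)), (42, np.float64(19.9)), (54, np.float64(18.8))]
flat_sleeve_centre both x,yaw,z [0.5019 0.1046 0.052 ] axial [-0.0278 -0.0258  0.0295  0.0303] res 0.0019686970361964817
[(-90, np.float64(20.0)), (-78, np.float64(18.6)), (-66, np.float64(16.9)), (-54, np.float64(16.6)), 
[... 2913 characters left out ...]
4(0.542)), (0.1, np.float64(0.576)), (0.2, np.float64(0.725)), (0.3, np.float64(0.738))]
-0.0 [(0.06, np.float64(0.658)), (0.1, np.float64(0.735)), (0.2, None), (0.3, None)]
0.05 [(0.06, np.float64(0.647)), (0.1, np.float64(0.687)), (0.2, None), (0.3, None)]
0.1 [(0.06, np.float64(0.482)), (0.1, np.float64(0.735)), (0.2, np.float64(0.735)), (0.3, np.float64(0.735))]
0.15 [(0.06, np.float64(0.478)), (0.1, np.float64(0.732)), (0.2, np.float64(0.732)), (0.3, np.float64(0.732))]
0.2 [(0.06, np.float64(0.468)), (0.1, np.float64(0.731)), (0.2, np.float64(0.731)), (0.3, np.float64(0.731))]
0.25 [(0.06, np.float64(0.463)), (0.1, np.float64(0.731)), (0.2, np.float64(0.731)), (0.3, np.float64(0.731))]
```

```bash
cat > go.py <<'E'
from h import *
from scipy.spatial.transform import Rotation as R
np.set_printoptions(precision=4,suppress=True)
FC=np.array([.500,.114,.055]);FY=.112; CC=np.array([.4495,-.2507,.055]);CY=.376
def tgt(c,yaw,tilt,back=0.,up=0.):
    ex=np.array([np.cos(yaw),np.sin(yaw),0]);ey=np.array([-ex[1],ex[0],0]);t=np.radians(tilt)
    z=np.sin(t)*ex-np.cos(t)*np.array([0,0,1.]); 
    return c+z*(.011-back)+np.array([0,0,up]),R.from_matrix(np.c_[np.cross(ey,z),ey,z])
def show(*T):
    o=r.get_obs();p=o["ee_pos"];q=o["orientation"];A=R.from_quat(q,scalar_first=True)
    print("t",o["time"],"p",p,"j",o["joint_positions"],"F",o["ft_force"],"gap",o["finger_gap"],o["grasp_force"])
    for tp,tr in T:
        rv=(A.inv()*tr).as_rotvec(); d=A.inv().apply(tp-p)
        print("shift",d/.4,"turn",rv/2/np.pi,"mm",np.linalg.norm(d)*1e3,"deg",np.degrees(np.linalg.norm(rv)))
E
python3 -c "
from go import *
show(tgt(FC,FY,45,.10,.06),tgt(FC,FY,45,.10),tgt(FC,FY,45))"
```

```text
t 0.9 p [0.1682 0.5499 0.2393] j [ 1.0639  0.1584  1.597   0.      1.3862 -0.2101] F [0.2382 0.5503 1.4264] gap 0.08536675455872829 0.0
shift [-0.9676 -0.862   0.1534] turn [-0.0255 -0.1232 -0.0617] mm 521.9675608847651 deg 50.44698108835624
shift [-0.9676 -0.862   0.3034] turn [-0.0255 -0.1232 -0.0617] mm 532.3686898296926 deg 50.44698108835624
shift [-1.1298 -0.7917  0.4802] turn [-0.0255 -0.1232 -0.0617] mm 584.3189415829868 deg 50.44698108835624
```

Emit:
send_rows(series=[[[-0.968,-0.862,0.153],[-0.0255,-0.1232,-0.0617],85],[[-0.968,-0.862,0.153],[-0.0255,-0.1232,-0.0617],85],[[-0.968,-0.862,0.153],[-0.0255,-0.1232,-0.0617],85],[[-0.968,-0.862,0.153],[-0.0255,-0.1232,-0.0617],85],[[-0.968,-0.862,0.153],[-0.0255,-0.1232,-0.0617],85],[[-0.968,-0.862,0.153],[-0.0255,-0.1232,-0.0617],85],[[-0.968,-0.862,0.153],[-0.0255,-0.1232,-0.0617],85],[[-0.968,-0.862,0.153],[-0.0255,-0.1232,-0.0617],85]])

```text
time: 1.7
ee_pos: [0.3588, 0.2333, 0.1928]
orientation: [0.378, -0.053, 0.924, 0.021]
ft_force: [-0.4, 0.8, 0.6]
finger_gap: 0.0849
grasp_force: 0.0
```

```bash
python3 -c "
from go import *
show(tgt(FC,FY,45,.10,.06),tgt(FC,FY,45,.10))"
```

```text
t 1.7 p [0.3588 0.2333 0.1928] j [ 0.4638 -0.7421  2.5687 -0.4321  0.6138 -0.9561] F [-0.3966  0.7886  0.5791] gap 0.08487677970388792 0.0
shift [-0.0875 -0.336   0.1386] turn [ 0.0001 -0.0013  0.0003] mm 149.55051446250283 deg 0.47898928828675397
shift [ 0.0177 -0.3359  0.2455] turn [ 0.0001 -0.0013  0.0003] mm 166.57546706207341 deg 0.47898928828675397
```

Emit:
send_rows(series=[[[-0.0875,-0.336,0.1386],[0,0,0],85],[[-0.0875,-0.336,0.1386],[0,0,0],85],[[-0.0875,-0.336,0.1386],[0,0,0],85],[[-0.0875,-0.336,0.1386],[0,0,0],85],[[-0.0875,-0.336,0.1386],[0,0,0],85]])

```text
time: 2.2
ee_pos: [0.4379, 0.1083, 0.1798]
orientation: [0.379, -0.052, 0.924, 0.021]
ft_force: [-0.7, 0.4, -0.5]
finger_gap: 0.0852
grasp_force: 0.0
```

```bash
python3 -c "
from go import *
show(tgt(FC,FY,45,.10,.06),tgt(FC,FY,45,.10),tgt(FC,FY,45,.0))
c=r.capture('side');cv2.imwrite('pics/s1.png',cv2.resize(c['color'][...,::-1][60:340,110:450],None,fx=2,fy=2))"
```

```text
t 2.2 p [0.4379 0.1083 0.1798] j [-0.1572 -0.8002  2.6221  0.3445  0.5869 -2.0557] F [-0.7108  0.4483 -0.5268] gap 0.08516123434445085 0.0
shift [ 0.0043 -0.0032  0.0023] turn [ 0.     -0.0011  0.0001] mm 2.326570274222258 deg 0.38530376023574014
shift [ 0.1096 -0.0032  0.109 ] turn [ 0.     -0.0011  0.0001] mm 61.864422157076454 deg 0.38530376023574014
shift [ 0.108  -0.0032  0.359 ] turn [ 0.     -0.0011  0.0001] mm 149.9688787403827 deg 0.38530376023574014
```

View pics/s1.png

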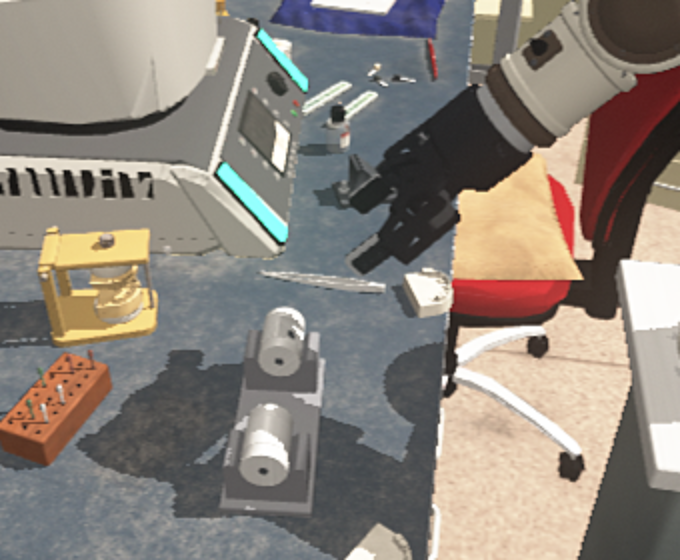

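Gripper (around (400,200) in the crop) is tilted 45°, above and behind the flat sleeve at (285,340), with nothing in between. Going in.

Emit:
send_rows(series=[[[0.09,-0.003,0.16],[0,-0.001,0],85],[[0.109,-0.003,0.234],[0,-0.001,0],85],[[0.109,-0.003,0.234],[0,-0.001,0],85],[[0.109,-0.003,0.234],[0,-0.001,0],85]])

```text
time: 2.65
ee_pos: [0.4715, 0.112, 0.0806]
orientation: [0.38, -0.052, 0.923, 0.021]
ft_force: [0.0, 0.4, 1.4]
finger_gap: 0.0849
grasp_force: 0.0
```

```bash
python3 -c "
from go import *
show(tgt(FC,FY,45,.0))
c=r.capture('top');cv2.imwrite('pics/t2.png',cv2.resize(c['color'][...,::-1][130:270,120:300],None,fx=4,fy=4))"
```

```text
t 2.65 p [0.4715 0.112  0.0806] j [-0.1214 -0.2906  2.5746  1.0693  0.1864 -2.7997] F [0.0023 0.3807 1.3587] gap 0.0848828973468652 0.0
shift [-0.0057 -0.0028  0.1232] turn [-0.     -0.0007 -0.    ] mm 49.35169120246884 deg 0.2582897080742528
```

View pics/t2.png

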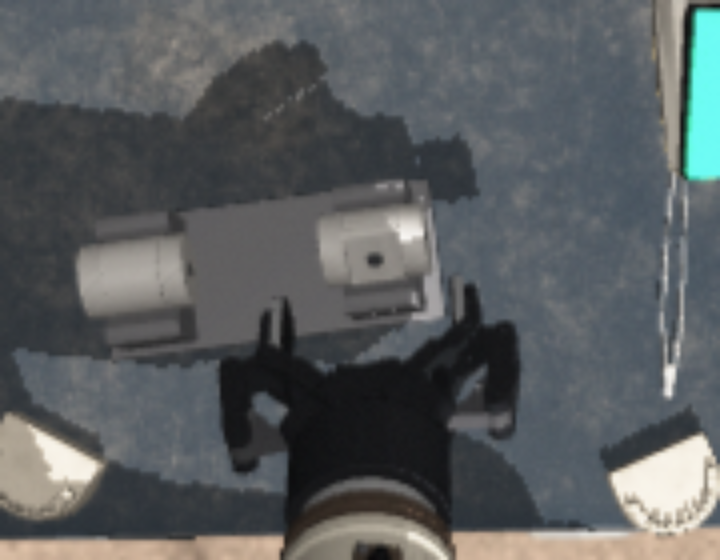

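The fingers straddle the sleeve (dimple at about (375,260) in the crop), but joints 5 and 6 are near their limits. I'll grasp at 25° tilt and place at -20°.

```bash
python3 -c "
from go import *
show(tgt(FC,FY,25,.05),tgt(FC,FY,25,0))"
```

```text
t 2.7 p [0.4703 0.1118 0.0783] j [-0.1216 -0.2863  2.5756  1.0735  0.1852 -2.8043] F [-0.258   1.1597 -0.5415] gap 0.08495917889779267 0.0
shift [-0.0448 -0.0028  0.0019] turn [-0.0001  0.0542 -0.0001] mm 17.965924181419762 deg 19.508767943483285
shift [-0.003  -0.0028  0.1197] turn [-0.0001  0.0542 -0.0001] mm 47.90855263383787 deg 19.508767943483285
```

Emit:
send_rows(series=[[[-0.045,-0.003,0.002],[0,0.0542,0],85],[[-0.045,-0.003,0.002],[0,0.0542,0],85],[[-0.045,-0.003,0.002],[0,0.0542,0],85],[[-0.045,-0.003,0.002],[0,0.0542,0],85],[[-0.045,-0.003,0.002],[0,0.0542,0],85],[[-0.045,-0.003,0.002],[0,0.0542,0],85]])

```text
time: 3.3
ee_pos: [0.4872, 0.1123, 0.0966]
orientation: [0.221, -0.055, 0.974, 0.012]
ft_force: [-0.0, 0.1, -0.2]
finger_gap: 0.0848
grasp_force: 0.0
```

```bash
python3 -c "
from go import *
show(tgt(FC,FY,25,.02),tgt(FC,FY,25,0))"
```

```text
t 3.3 p [0.4872 0.1123 0.0966] j [-0.0603 -0.1648  2.2894  0.1325  0.5807 -1.8389] F [-0.0058  0.119  -0.2074] gap 0.08483458548482456 0.0
shift [0.0154 0.0008 0.0852] turn [-0.0002  0.0015  0.0002] mm 34.642313819128375 deg 0.5586875741914388
shift [0.0159 0.0009 0.1352] turn [-0.0002  0.0015  0.0002] mm 54.460445320641824 deg 0.5586875741914388
```

Emit:
send_rows(series=[[[0.0155,0.001,0.085],[0,0.0015,0],85],[[0.016,0.001,0.135],[0,0.0015,0],85],[[0.016,0.001,0.135],[0,0.0015,0],85],[[0.016,0.001,0.135],[0,0.0015,0],85]])

```text
time: 3.7
ee_pos: [0.5014, 0.1149, 0.0426]
orientation: [0.214, -0.055, 0.975, 0.012]
ft_force: [-0.6, -0.1, 0.7]
finger_gap: 0.0855
grasp_force: 0.0
```

```bash
python3 -c "
from go import *
show(tgt(FC,FY,25,0))
c=r.capture('side');a=cv2.resize(c['color'][...,::-1][170:320,200:330],None,fx=3,fy=3)
c=r.capture('top');b=cv2.resize(c['color'][...,::-1][130:280,140:270],None,fx=3,fy=3)
cv2.imwrite('pics/g3.png',np.hstack([a,b]))"
```

```text
t 3.7 p [0.5014 0.1149 0.0426] j [-0.0509  0.0154  2.2558  0.1587  0.4482 -1.8627] F [-0.6239 -0.1259  0.736 ] gap 0.08554170446947154 0.0
shift [-0.0098 -0.0018 -0.0023] turn [ 0.0001 -0.0007  0.0001] mm 4.083715270615017 deg 0.2421408698735697
```

View pics/g3.png

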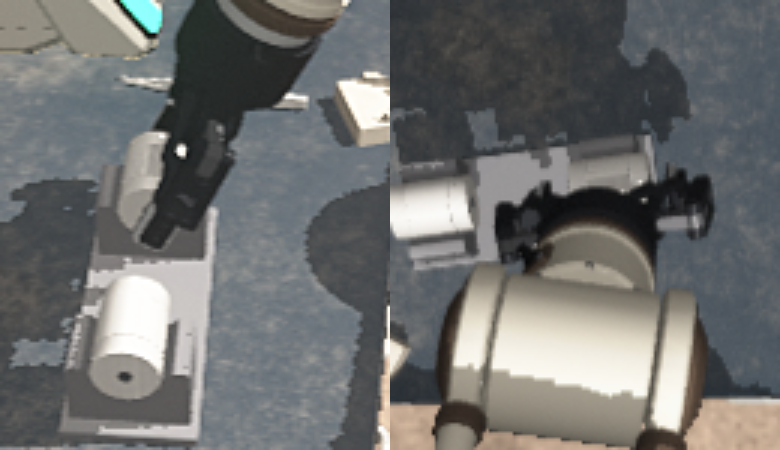

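Fingers stand at both ends of the sleeve. Correcting 4 mm, then closing.

Emit:
send_rows(series=[[[-0.01,-0.002,-0.002],[0,0,0],85],[[-0.01,-0.002,-0.002],[0,0,0],85],[[-0.01,-0.002,-0.002],[0,0,0],85]])

```text
time: 4.1
ee_pos: [0.5062, 0.1143, 0.0459]
orientation: [0.215, -0.055, 0.975, 0.012]
ft_force: [-0.2, 0.8, -0.3]
finger_gap: 0.085
grasp_force: 0.0
```

```bash
python3 -c "
from go import *
show(tgt(FC,FY,25,0))"
```

```text
t 4.1 p [0.5062 0.1143 0.0459] j [-0.0517  0.018   2.2449  0.1574  0.4541 -1.8617] F [-0.2055  0.8093 -0.2712] gap 0.0849533451379438 0.0
shift [0.0045 0.0009 0.0003] turn [ 0.     -0.0003  0.0001] mm 1.8321880511676658 deg 0.10676936052561357
```

Emit:
send_rows(series=[[[0,0,0],[0,0,0],50],[[0,0,0],[0,0,0],50],[[0,0,0],[0,0,0],50],[[0,0,0],[0,0,0],50],[[0,0,0],[0,0,0],50],[[0,0,0],[0,0,0],50]], squeeze=60)

```text
time: 4.7
ee_pos: [0.5055, 0.1144, 0.0452]
orientation: [0.214, -0.055, 0.975, 0.012]
ft_force: [-5.6, -1.0, 6.1]
finger_gap: 0.0552
grasp_force: 61.7
```

Emit:
send_rows(series=[[[-0.01,0,-0.022],[0,0,0],50],[[-0.03,0,-0.065],[0,0,0],50],[[-0.06,0,-0.13],[0,0,0],50],[[-0.1,0,-0.21],[0,0,0],50],[[-0.106,0,-0.226],[0,0,0],50],[[-0.106,0,-0.226],[0,0,0],50],[[-0.106,0,-0.226],[0,0,0],50]])

```text
time: 5.4
ee_pos: [0.5048, 0.1145, 0.143]
orientation: [0.213, -0.055, 0.975, 0.012]
ft_force: [0.3, 0.3, -2.8]
finger_gap: 0.0555
grasp_force: 64.7
```

```bash
python3 -c "
from go import *
show(tgt(CC,CY,-20,0,.10),tgt(CC,CY,-20,0,.03))
c=r.capture('side');a=cv2.resize(c['color'][...,::-1][150:300,190:320],None,fx=3,fy=3)
c=r.capture('top');b=cv2.resize(c['color'][...,::-1][130:280,140:270],None,fx=3,fy=3)
cv2.imwrite('pics/g4.png',np.hstack([a,b]))"
```

```text
t 5.4 p [0.5048 0.1145 0.143 ] j [-0.0515 -0.1928  2.2012  0.1053  0.7114 -1.8   ] F [ 0.2934  0.2826 -2.7857] gap 0.055515481754961266 64.70007419586182
shift [ 0.2245 -0.8941 -0.1081] turn [-0.0016  0.1232 -0.0429] mm 371.2667638255919 deg 46.98214770718561
shift [ 0.2974 -0.8942  0.051 ] turn [-0.0016  0.1232 -0.0429] mm 377.499468372217 deg 46.98214770718561
```

View pics/g4.png

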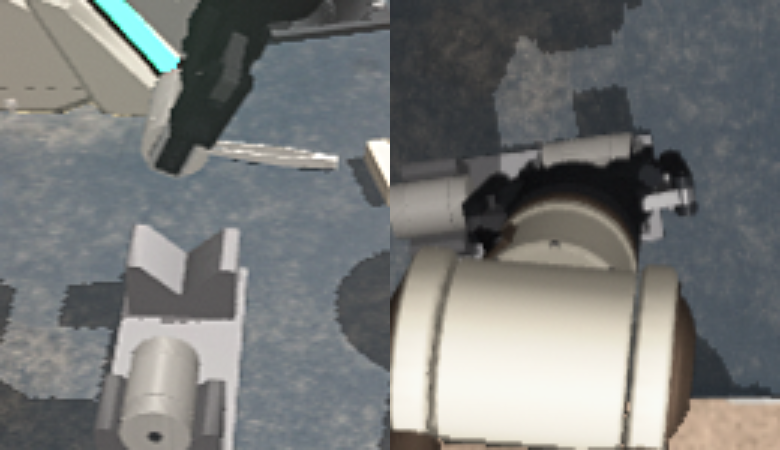

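Sleeve is held clear of the rack (face at about (165,145) in the left crop), and the plain one is untouched. On to the hover above the clamp.

Emit:
send_rows(series=[[[0.028,-0.112,-0.013],[-0.0002,0.0154,-0.0054],50],[[0.056,-0.224,-0.027],[-0.0004,0.0308,-0.0107],50],[[0.084,-0.335,-0.04],[-0.0006,0.0462,-0.0161],50],[[0.112,-0.447,-0.054],[-0.0008,0.0616,-0.0215],50],[[0.14,-0.559,-0.067],[-0.001,0.077,-0.0268],50],[[0.168,-0.67,-0.081],[-0.0012,0.0924,-0.0322],50],[[0.196,-0.782,-0.094],[-0.0014,0.1078,-0.0375],50],[[0.2245,-0.894,-0.108],[-0.0016,0.1232,-0.0429],50]])

```text
time: 6.3
ee_pos: [0.4467, -0.2538, 0.1449]
orientation: [-0.171, -0.184, 0.967, -0.032]
ft_force: [0.4, -0.4, -2.0]
finger_gap: 0.0554
grasp_force: 64.7
```

```bash
python3 -c "
from go import *
show(tgt(CC,CY,-20,0,.10))"
```

```text
t 6.3 p [ 0.4467 -0.2538  0.1449] j [-0.5874  0.289   1.676  -0.2899  1.3902 -2.4516] F [ 0.4415 -0.3876 -2.0096] gap 0.055385253989740674 64.7262704372406
shift [-0.0001  0.0047  0.0006] turn [ 0.0001 -0.0001  0.0001] mm 1.884418005962257 deg 0.07687195050667432
```

```bash
cat > m.py <<'E'
from go import *
from scipy.optimize import least_squares
ims=[]
show()
Q=[]
for n in ("side","top"):
    c=r.capture(n);P=cloud(c); o=r.trace(n,"flat_sleeve_centre")
    if not o: print(n,"none"); continue
    m=cv2.erode(o[0]["pixels"].astype(np.uint8),np.ones((2,2)))>0; q=P[m];q=q[~np.isnan(q[:,0])]; Q.append(q)
    print(n,o[0]["p"],o[0]["xy"],m.sum(),np.median(q,0))
    u,v=map(int,o[0]["xy"]); ims.append(cv2.resize(c["color"][...,::-1][max(v-45,0):v+45,max(u-50,0):u+50],(390,351),interpolation=cv2.INTER_CUBIC))
    # plane normals of best plane (flat), RANSAC
    rng=np.random.default_rng(0);best=(0,)
    for _ in range(400):
        a,b,d=q[rng.choice(len(q),3,False)];nn=np.cross(b-a,d-a)
        if np.linalg.norm(nn)<1e-6: continue
        nn/=np.linalg.norm(nn);k=abs((q-a)@nn)<.0012
        if k.sum()>best[0]: best=(k.sum(),k)
    g=q[best[1]];ce=g.mean(0);nn=np.linalg.svd(g-ce)[2][2];nn*=np.sign(nn[2]);print(" plane",best[0],ce,nn)
    def f(p):
        d=q[:,:2]-[p[0],CC[1]];x=d[:,0]*np.cos(CY)+d[:,1]*np.sin(CY);return np.maximum(np.hypot(x,q[:,2]-p[1])-.02,-.012)*(((q[:,2]-p[1])<.0118)|1)
    def mod(p): # round section cut by horizontal flat 13 mm up, mid 30 mm
        d=q[:,:2]-[p[0],p[2]];x=d[:,0]*np.cos(CY)+d[:,1]*np.sin(CY);y=-d[:,0]*np.sin(CY)+d[:,1]*np.cos(CY);h=q[:,2]-p[1]
        rr=np.hypot(x,h)-.02; fl=np.maximum(rr,h-.013); cy=np.where(abs(y)<.015,fl,rr); return np.maximum(cy,abs(y)-.028)
    s=least_squares(mod,[CC[0],CC[2]+.1,CC[1]],loss="soft_l1",f_scale=.001,diff_step=1e-4)
    print(" fit x,z,y",s.x,"med res",np.median(abs(mod(s.x))))
cv2.imwrite("pics/%s.png"%__import__("sys").argv[1],np.hstack(ims))
E
python3 m.py h5
```

```text
t 6.3 p [ 0.4467 -0.2538  0.1449] j [-0.5874  0.289   1.676  -0.2899  1.3902 -2.4516] F [ 0.4415 -0.3876 -2.0096] gap 0.055385253989740674 64.7262704372406
side none
top noneTraceback (most recent call last):
  File "m.py", line 27, in <module>
    cv2.imwrite("pics/%s.png"%__import__("sys").argv[1],np.hstack(ims))
                                                        ~~~~~~~~~^^^^^
    return _nx.concatenate(arrs, 1, dtype=dtype, casting=casting)
           ~~~~~~~~~~~~~~~^^^^^^^^^^^^^^^^^^^^^^^^^^^^^^^^^^^^^^^
ValueError: need at least one array to concatenate
```

```bash
cat > ov.py <<'E'
from go import *
import sys
def proj(c,X):
    q=(X-c["pose"][:3,3])@c["pose"][:3,:3]; K=c["K"]; return np.c_[K[0,0]*q[:,0]/-q[:,2]+K[0,2],K[1,1]*-q[:,1]/-q[:,2]+K[1,2]]
o=r.get_obs();A=R.from_quat(o["orientation"],scalar_first=True).as_matrix();g=o["ee_pos"]-.011*A[:,2];ey=A[:,1]
th=np.linspace(0,2*np.pi,60)
ims=[]
for n in ("side","top"):
    c=r.capture(n);s=5
    u,v=proj(c,g[None])[0].astype(int)
    a=cv2.resize(c["color"][...,::-1][v-48:v+48,u-39:u+39],None,fx=s,fy=s,interpolation=cv2.INTER_CUBIC)
    b=a.copy()
    for e in (.028,-.028):
        C=g+e*ey+.02*(np.cos(th)[:,None]*A[:,0]+np.sin(th)[:,None]*A[:,2])
        cv2.polylines(b,[((proj(c,C)-[u-39,v-48]+.5)*s).astype(int)],True,(0,0,255) if e>0 else (0,255,0),1)
    ims.append(b); np.savez(f"cap_{n}.npz",**c)
im=np.hstack(ims);cv2.imwrite(f"pics/{sys.argv[1]}.png",im); print(im.shape,g)
E
python3 ov.py h6
```

```text
(480, 780, 3) [ 0.4504 -0.2504  0.1546]
```

View pics/h6.png

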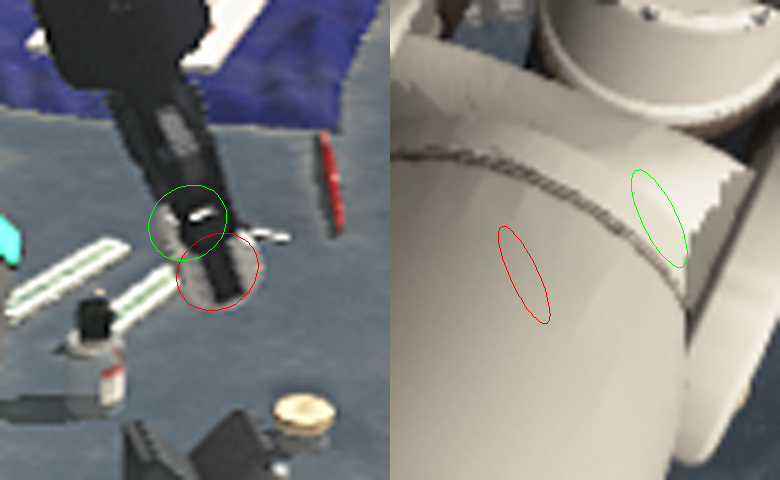

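The red predicted end face matches the sleeve seen in the side crop (centre about (217,272)) to within 1–2 mm, so the sleeve sits centred in the grip. Lowering to 25 mm above the seat.

Emit:
send_rows(series=[[[-0.02,0.004,0.055],[0,0,0],50],[[-0.04,0.004,0.11],[0,0,0],50],[[-0.064,0.004,0.176],[0,0,0],50],[[-0.064,0.004,0.176],[0,0,0],50],[[-0.064,0.004,0.176],[0,0,0],50],[[-0.064,0.004,0.176],[0,0,0],50]])

```text
time: 7.2
ee_pos: [0.4482, -0.2509, 0.0733]
orientation: [-0.168, -0.184, 0.968, -0.034]
ft_force: [-0.3, -0.2, -1.3]
finger_gap: 0.055
grasp_force: 65.0
```

```bash
python3 -c "
from go import *
show(tgt(CC,CY,-20,0,.006),tgt(CC,CY,-20,0,.0))"; python3 ov.py h7
```

```text
t 7.2 p [ 0.4482 -0.2509  0.0733] j [-0.5827  0.3836  1.7144 -0.297   1.2567 -2.4064] F [-0.2609 -0.2324 -1.2717] gap 0.055033585899078835 65.0204336643219
shift [-0.0134 -0.0005  0.0554] turn [-0.0006  0.0008 -0.0002] mm 22.80834536446449 deg 0.37531152715524413
shift [-0.0184 -0.0004  0.0695] turn [-0.0006  0.0008 -0.0002] mm 28.78075148396219 deg 0.37531152715524413
(480, 780, 3) [ 0.4516 -0.2495  0.0837]
```

View pics/h7.png

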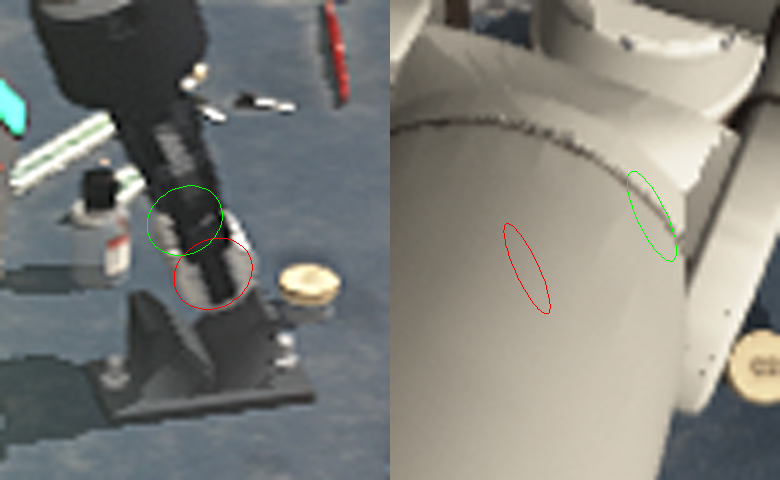

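The sleeve (red circle at about (213,273)) is above the V, in line with the groove. Going to about 5 mm above the seat, then feeling down.

Emit:
send_rows(series=[[[-0.007,0,0.03],[0,0.0005,0],50],[[-0.0134,0,0.055],[0,0.0005,0],50],[[-0.0134,0,0.055],[0,0.0005,0],50],[[-0.0134,0,0.055],[0,0.0005,0],50],[[-0.0134,0,0.055],[0,0.0005,0],50]])

```text
time: 7.8
ee_pos: [0.4448, -0.2516, 0.049]
orientation: [-0.17, -0.184, 0.968, -0.033]
ft_force: [-0.1, -0.0, -3.0]
finger_gap: 0.0556
grasp_force: 65.4
```

```bash
python3 -c "
from go import *
show(tgt(CC,CY,-20,0,.003),tgt(CC,CY,-20,0,.0))"
```

```text
t 7.8 p [ 0.4448 -0.2516  0.049 ] j [-0.5858  0.4206  1.7236 -0.3045  1.2173 -2.3941] F [-0.0788 -0.0474 -3.0002] gap 0.055574689221264226 65.39242029190063
shift [-0.0034 -0.0022  0.0023] turn [-0.0002 -0.     -0.0001] mm 1.8550887856199334 deg 0.0868241798126619
shift [-0.0059 -0.0022  0.0093] turn [-0.0002 -0.     -0.0001] mm 4.506508316471936 deg 0.0868241798126619
```

Emit:
send_rows(series=[[[-0.003,-0.001,0.003],[0,0,0],50],[[-0.003,-0.001,0.003],[0,0,0],50],[[-0.004,-0.001,0.0055],[0,0,0],50],[[-0.004,-0.001,0.0055],[0,0,0],50]])

```text
time: 8.2
ee_pos: [0.4456, -0.2516, 0.0463]
orientation: [-0.17, -0.184, 0.968, -0.033]
ft_force: [0.2, -0.2, -2.3]
finger_gap: 0.0553
grasp_force: 65.4
```

Emit:
send_rows(series=[[[-0.0009,0,0.0024],[0,0,0],50],[[-0.0009,0,0.0024],[0,0,0],50],[[-0.0013,0,0.0035],[0,0,0],50],[[-0.0013,0,0.0035],[0,0,0],50]])

```text
time: 8.6
ee_pos: [0.4458, -0.2517, 0.045]
orientation: [-0.17, -0.184, 0.968, -0.033]
ft_force: [0.5, -0.2, -2.0]
finger_gap: 0.0555
grasp_force: 65.4
```

Emit:
send_rows(series=[[[-0.0009,0,0.0024],[0,0,0],50],[[-0.0009,0,0.0024],[0,0,0],50],[[-0.0013,0,0.0035],[0,0,0],50],[[-0.0013,0,0.0035],[0,0,0],50]])

```text
time: 9.0
ee_pos: [0.4466, -0.2519, 0.0442]
orientation: [-0.17, -0.184, 0.968, -0.034]
ft_force: [2.8, 3.2, 5.2]
finger_gap: 0.0551
grasp_force: 66.1
```

Emit:
send_rows(series=[[[-0.002,0,-0.0008],[0,0,0],50],[[-0.002,0,-0.0008],[0,0,0],50],[[-0.0028,0,0.0012],[0,0,0],50],[[-0.0028,0,0.0012],[0,0,0],50]])

```text
time: 9.4
ee_pos: [0.4467, -0.2519, 0.044]
orientation: [-0.171, -0.184, 0.967, -0.034]
ft_force: [-1.0, 3.1, 11.0]
finger_gap: 0.0553
grasp_force: 67.0
```

Seated: lateral force is balanced with 13 N vertical. Easing the grip, then opening.

Emit:
send_rows(series=[[[0,0,0],[0,0,0],50],[[0,0,0],[0,0,0],50]], squeeze=20)

```text
time: 9.6
ee_pos: [0.4467, -0.2519, 0.0441]
orientation: [-0.171, -0.184, 0.967, -0.034]
ft_force: [-0.1, 3.0, 11.6]
finger_gap: 0.0553
grasp_force: 67.0
```

Emit:
send_rows(series=[[[0,0,0],[0,0,0],58],[[0,0,0],[0,0,0],62],[[0,0,0],[0,0,0],68],[[0,0,0],[0,0,0],76],[[0,0,0],[0,0,0],85],[[0,0,0],[0,0,0],85],[[0,0,0],[0,0,0],85],[[0,0,0],[0,0,0],85]])

```text
time: 10.4
ee_pos: [0.4466, -0.2514, 0.0426]
orientation: [-0.17, -0.184, 0.968, -0.033]
ft_force: [-0.5, 0.1, 0.7]
finger_gap: 0.0851
grasp_force: 0.0
```

Emit:
send_rows(series=[[[0.02,0,-0.055],[0,0,0],85],[[0.06,0,-0.165],[0,0,0],85],[[0.128,0,-0.352],[0,0,0],85],[[0.128,0,-0.352],[0,0,0],85],[[0.128,0.2,-0.352],[0,0,0],85],[[0.128,0.4,-0.352],[0,0,0],85],[[0.128,0.6,-0.352],[0,0,0],85],[[0.128,0.6,-0.352],[0,0,0],85]])

```text
time: 11.2
ee_pos: [0.3721, -0.0635, 0.1921]
orientation: [-0.17, -0.183, 0.968, -0.033]
ft_force: [1.5, 0.8, 0.2]
finger_gap: 0.0851
grasp_force: 0.0
```

```bash
sed -i 's/CC\[2\]+.1/CC[2]/' m.py; python3 m.py f8
python3 - <<'E'
from h import *
for n in("side","top"):
    c=r.capture(n);o=r.trace(n,"plain_sleeve_centre");print(n,[(x["p"],np.nanmedian(cloud(c)[x["pixels"]],0)) for x in o[:1]])
E
```

```text
t 11.2 p [ 0.3721 -0.0635  0.1921] j [-0.3149 -0.065   1.9614 -0.2207  1.5186 -2.2183] F [1.4601 0.7851 0.1598] gap 0.08507109191531018 0.0
side 0.9 [299.9, 135.5] 305 [ 0.4437 -0.2282  0.0637]
 plane 84 [ 0.4343 -0.2237  0.0542] [ 0.4239 -0.9057  0.0058]
 fit x,z,y [ 0.4463  0.0533 -0.2497] med res 0.0009325364480872161
top 0.82 [381.6, 213.5] 508 [ 0.4481 -0.2492  0.0662]
 plane 158 [ 0.4505 -0.2507  0.0664] [ 0.0186 -0.0306  0.9994]
 fit x,z,y [ 0.4498  0.0527 -0.2513] med res 0.0008238941417041202
side [(0.88, array([0.48185804, 0.25733199, 0.06846818]))]
top [(0.74, array([0.48507789, 0.23728638, 0.06887065]))]
```

View pics/f8.png

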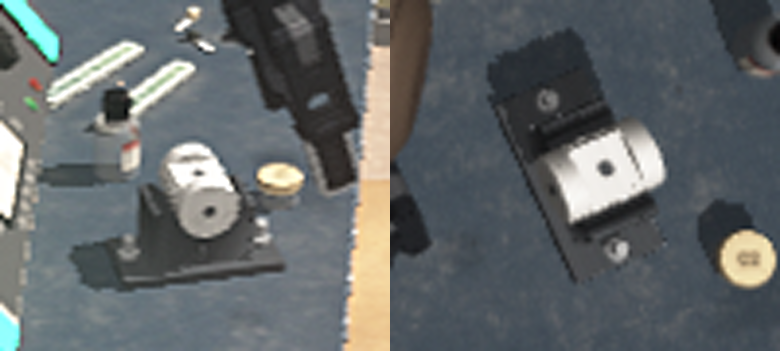

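The sleeve is seated and centred in the clamp's groove. Its dimple faces up at about (605,167) in the right crop, and the fitted flat normal is 0.4° off vertical about the sleeve axis. The plain sleeve has not moved.

```bash
python3 -c "
from plant import r
print(r.job_done())"
```

```text
the job is handed in; nothing more can be done
None
```

The flat sleeve lies centred in the clamp's groove with its flat facing up (fitted normal about 2° off vertical, 0.4° of it roll about the axis), the plain sleeve is still in the rack, and the job was handed in at about 11.5 s.

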